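Pump up the sprayer until its pressure pin stands out

TASK

Pump up the green sprayer on the potting bench: with the fingertips press its black plunger knob all the way down and let it spring all the way back up, again and again, until the steel indicator pin on the tank's top stands fully out, then let the plunger come up and move clear. Do not touch the pin, and do not lift, tip or shove the sprayer; leave the other things on the bench where they are.

Things in the scene. Friction and masses are not known exactly. Their poses are not given: they have to be found in the camera images.
- sprayer: pressure sprayer standing loose on the bench, about 1.9 kg: green upright cylindrical tank 140 mm across and 165 mm high, a pump with a black mushroom knob rising from the centre of its top, a short brass nozzle sticking out to 110 mm from the tank's axis on the -x side at 166 mm height. Origin at the centre of the tank's underside, z up along the tank and pump axis, x towards the indicator pin
- plunger (a joint): the pump's spring plunger, m: 0 = fully up (rest), 0.030 = fully down against a hard stop. The spring pushes back with about 5 N at the top and 12 N at the bottom, a few N more while a stroke moves, and raises the plunger again by itself within about 0.3 s of being let go
- plunger_top (a point): centre of the flat top (44 mm across) of the plunger's black knob, which is 52 mm across and 26 mm thick; 275 mm above the bench when up, 245 mm when fully down; the point moves with the plunger
- pin_out (a joint): how far the indicator pin is out, m: 0 = in (top 2 mm above its collar), 0.048 = fully out, where it stops by itself; starts between 0 and 0.020. Ratchet: it climbs on the plunger's down stroke (about 8 mm per full stroke, 5 to 13 on the first) and stays on the return. Let the plunger fully up between strokes; strokes under about 25 mm may add nothing; extra strokes do no harm
- indicator: the indicator pin: plain steel upright pin 12 mm across in a brass collar 22 mm across on the tank's top, 50 mm from the pump's axis on the sprayer's +x side. Origin at the centre of the pin's top: 174 mm above the bench when in, 222 mm when fully out
- flowerpot: terracotta pot 104 mm across and 90 mm high with a rigid flowering plant, 190 mm high in all; loose, 0.8 kg; origin at the centre of its underside
- oil_can: dark steel can 90 mm across with a conical top, spout to 185 mm high on its +x side and a loop handle to 76 mm on its -x side; loose, 0.5 kg; origin at the centre of its underside
- clay_pots: two small empty clay pots stacked, 76 mm across, 85 mm high; loose; origin at the centre of the underside
- jar: lidded jar 52 mm across, 75 mm high; loose; origin at the centre of its underside
- trowel: hand trowel lying flat, 300 mm long along its x (blade to +x), 56 mm wide, 27 mm high; loose; origin on the bench under its middle
- dibber: T-handled wooden dibber lying flat, 190 mm long along its x, 105 mm wide at the T, 26 mm high; loose; origin on the bench under its middle

How it is judged:
By the outcome, as a careful person would: the job done as asked, in the order asked, and still so for the second after the job is handed in, with the robot touching nothing.
It also fails if it takes over 54 s, if anything falls off the work surface, if the arm or the gripper's body presses on something with over 40 N, if the wrist force passes 120 N, or if a joint passes its speed limit or range.

ROBOT

A 7-joint arm with a two-finger parallel gripper is mounted at the origin on the work surface. World frame = base frame: x ahead of the robot, y to its left, z up, the work surface at z = 0. Lengths are in m, angles in rad, forces in N, time in s.
With the tool pointing down it reaches from about 0.4 to 0.875 m from the base axis. Payload 19.3 kg.
Tool frame: the origin (TCP) lies between the finger pads; the fingertips stand 17 mm ahead of it and the grasp point (between the pads) lies 2 mm behind it (bot.tcp_to_tips is the distance from the TCP to the fingertips, in m); z points along the fingers, y is the line along which they close (so a half turn about z gives the same grasp; the last joint's range is limited). The gripper opens to 85 mm and grips with 20 to 120 N. Pads are 22 mm wide; open, the fingers measure 114 mm over their backs; the gripper's body (76 mm by 85 mm) begins 54 mm behind the grasp point. The pads swing forward as they close: fully open they stand 13 mm farther back than shut.
Start: joints at [-0.07, 0.521, -0.036, 1.599, 0.021, 1.021, -0.113], TCP at [0.625, -0, 0.248] pointing down, gripper open.
Joint ranges: [-2.91, 2.91], [-0.3, 2.13], [-1.5, 1.42], [0.17, 2.43], [-1.26, 4.41], [0.16, 1.93], [-2.52, 2.52]. Speed limits (rad/s): [1.89, 1.89, 2.39, 2.39, 3.01, 3.01, 3.01].

INTERFACE

Orientations are given as a rotation vector (axis times angle).
In Python, from bench import bot gives the robot as it stands.
- The arm moves only by the tool drive_tool, never from a script. Its argument "commands" is a list of rows, each an object with "jaw": the opening, from 0 (shut) to 1 (fully open); "travel": the shift along the tool's x, y, z in m, a list of three; "yaw": the turn about the tool's z in degrees. A call has 1 to 12 rows; each row is the pose to reach, as a shift and turn from the pose commanded when the call began, along the tool's axes at that moment; what a row does not reach only later rows make up. A row lasts 1/10 s, in which the tool goes at most 50 mm and 8.59 degrees, less where a joint would pass 70% of its speed; a pose out of reach is approached as far as the arm can. A call with a gripper value outside its range is refused whole. The fingers move at their own pace and stop on an object; the grip force is fixed at half the most. Time passes only in rows, so rows that repeat a pose let the fingers close. It gives the time, the measured TCP pose, the force, the opening and the grip force at its end, in the units of the state.
- bot.get_state(): the state, without advancing time (a new reading comes with each control period).
- bot.camera(name): name is "scene" or "side" or "wrist"; returns a dict with "img" (384x512x3 uint8, red, green, blue), "intrinsics" (3x3 intrinsics, pixels), "extrinsics" (4x4, takes a point from world to camera coordinates). Camera axes: x right, y down, z forward; pixel columns grow to the right and rows downward; lengths in m; the calibration is good to about 2 mm. A picture is of the moment at which its call begins. There is no depth.
- bot.close_job(): hands the job in; it is judged then, once.
The state is a dict: "time": time; "joints": joint angles; "joint_vel": joint speeds; "joint_torque": joint torques, N m; "eef_pos": TCP position; "tcp_rot": TCP orientation; "contact_force": force on the tool from outside, world axes, zero at the start; "ft_torque": the same for the moment, N m; "opening": finger opening in m; "grasp_force": force on a finger pad.
Only numpy, scipy, OpenCV 4.12 (cv2) and the standard library are available. Lean on these libraries where they do the work, as an engineer would, in place of code of your own. Each camera call takes 0.05 s, during which the arm holds its last target. There are 200 camera calls.

## Working session

There is one attempt and no reset: what is moved stays moved. The work goes in short steps, Python scripts to look and compute and a tool call to move; the robot and the scene stay as the last step left them, time stands still between calls to the robot, and variables do not carry over. Pictures are saved under pics/ and viewed, at most 10 in all, crops included, and the job is handed in when it is done.

Besides the shell and the picture viewer there is one more tool, called after "Call:" by a JSON object that holds its "op" and its "data", one argument or row to a line. drive_tool: Moves the arm, as the interface text tells. Its arguments: {"type":"object","properties":{"commands":{"type":"array","items":{"type":"object","properties":{"jaw":{"type":"number"},"travel":{"type":"array","items":{"type":"number"}},"yaw":{"type":"number"}}}}},"required":["commands"]}

```bash
mkdir -p pics; python3 - <<'E'
from bench import bot
import cv2,numpy as np
ims=[]
for n in("scene","side"):
    c=bot.camera(n); np.savez(f"pics/{n}0.npz",**c); cv2.imwrite(f"pics/{n}0.png",c["img"][:,:,::-1])
    print(n,c["intrinsics"].tolist(),c["extrinsics"].round(4).tolist())
s=bot.get_state();print(s["time"],s["eef_pos"],s["tcp_rot"],s["contact_force"],bot.tcp_to_tips)
E
```

```text
scene [[440.1886689051328, 0.0, 257.79437086897406], [0.0, 440.1886689051328, 184.0187480334678], [0.0, 0.0, 1.0]] [[0.2523, 0.9677, 0.0014, -0.1217], [0.8359, -0.2172, -0.5041, -0.2737], [-0.4875, 0.1283, -0.8636, 1.6329], [0.0, 0.0, 0.0, 1.0]]
side [[436.9560615214314, 0.0, 248.5228111236392], [0.0, 436.9560615214314, 191.85835723177541], [0.0, 0.0, 1.0]] [[0.8779, -0.4786, -0.0141, -0.3934], [-0.3743, -0.6676, -0.6436, 0.3069], [0.2987, 0.5703, -0.7652, 1.4998], [0.0, 0.0, 0.0, 1.0]]
0.1 [ 6.24732277e-01 -2.33775948e-05  2.47790936e-01] [-2.22092945e+00 -2.22102810e+00  1.21621814e-03] [ 0.51148181 -0.26747654 -0.30985693] 0.017
```

View pics/scene0.png

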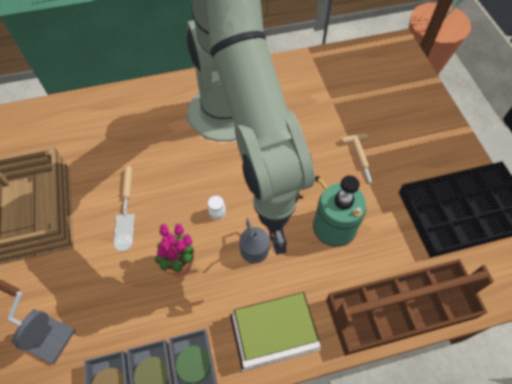

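View pics/side0.png

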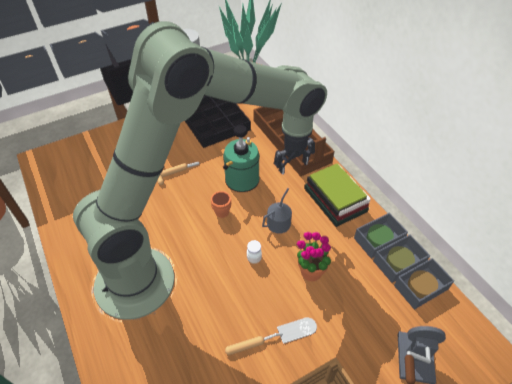

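The scene view shows the sprayer at about (340,215) with its knob at (348,185). The side view shows the knob at about (241,132), and the oil can stands near the gripper. I'll zoom in on both.

```bash
python3 - <<'E'
import cv2,numpy as np
a=cv2.imread("pics/scene0.png")[160:260,300:380];b=cv2.imread("pics/side0.png")[110:210,200:280]
cv2.imwrite("pics/z0.png",np.hstack([cv2.resize(q,None,fx=5,fy=5,interpolation=cv2.INTER_CUBIC) for q in(a,b)]))
E
```

```text
(no output)
```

View pics/z0.png

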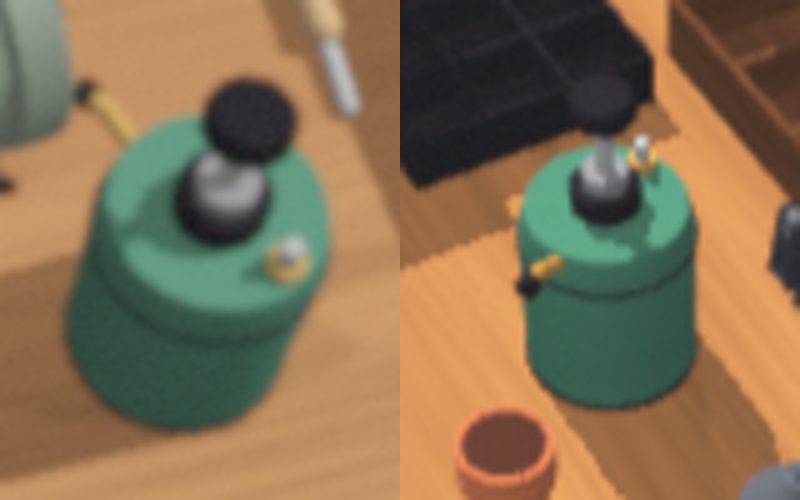

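The crop puts the knob's top at scene (350.2,182.6) and side (240.2,128.8). The pin top is at scene (358.6,208.6) and side (248.2,138). The clay pots stand on the -x side of the sprayer.

```bash
cat > tri.py <<'E'
import numpy as np,cv2
def P(c): return c["intrinsics"]@c["extrinsics"][:3]
def tri(ca,cb,pa,pb):
    X=cv2.triangulatePoints(P(ca),P(cb),np.array(pa,float),np.array(pb,float))[:,0];X=X[:3]/X[3]
    r=[]
    for c,p in((ca,pa),(cb,pb)):
        q=P(c)@np.r_[X,1]; r.append((q[:2]/q[2]-p).round(1).tolist())
    return X.round(4),r
E
python3 - <<'E'
from tri import *
a=np.load("pics/scene0.npz");b=np.load("pics/side0.npz")
k,r=tri(a,b,(350.2,182.6),(240.2,128.8));print("knob",k,r)
p,r=tri(a,b,(358.6,208.6),(248.2,137.8));print("pin",p,r, np.hypot(*(p-k)[:2]))
def project(c,X): q=P(c)@np.r_[X,1];return (q[:2]/q[2]).round(1)
print(project(a,[*k[:2],.275]),project(b,[*k[:2],.275]))
E
```

```text
knob [0.5468 0.2355 0.2706] [[0.1, -0.2], [0.1, 0.1]]
pin [0.5902 0.2589 0.1885] [[-0.1, 0.2], [-0.1, -0.1]] 0.049306389038338644
[350.6 181.6] [240.3 128. ]
```

Call:
{"op": "drive_tool", "data": {
  "commands": [
    {"jaw":0,"travel":[0,0,-0.03]},
    {"jaw":0,"travel":[0,0,-0.06]},
    {"jaw":0,"travel":[0,0,-0.09]},
    {"jaw":0,"travel":[0.03,-0.01,-0.09]},
    {"jaw":0,"travel":[0.06,-0.02,-0.09]},
    {"jaw":0,"travel":[0.09,-0.03,-0.09]},
    {"jaw":0,"travel":[0.12,-0.04,-0.09]},
    {"jaw":0,"travel":[0.15,-0.05,-0.09]},
    {"jaw":0,"travel":[0.18,-0.06,-0.09]},
    {"jaw":0,"travel":[0.21,-0.07,-0.09]},
    {"jaw":0,"travel":[0.235,-0.078,-0.09]},
    {"jaw":0,"travel":[0.235,-0.078,-0.09]}
  ]
}}

```text
schema error: expected keys jaw, travel, yaw
```

```bash
python3 - <<'E'
from bench import bot
import cv2,numpy as np
I=[]
for n,(x,y) in(("scene",(300,140)),("side",(200,90))):
    c=bot.camera(n); np.savez(f"pics/{n}1.npz",**c); I.append(cv2.resize(c["img"][y:y+100,x:x+80,::-1],None,fx=5,fy=5,interpolation=cv2.INTER_CUBIC))
cv2.imwrite("pics/z1.png",np.hstack(I))
s=bot.get_state();print(s["time"],s["eef_pos"],s["tcp_rot"],s["contact_force"],s["opening"])
E
```

```text
0.2 [ 6.24803084e-01 -1.24136596e-05  2.47957502e-01] [-2.22110960e+00 -2.22110737e+00  8.42718926e-04] [-1.40757138  0.12067917  0.86876751] 0.08552555838081732
```

View pics/z1.png

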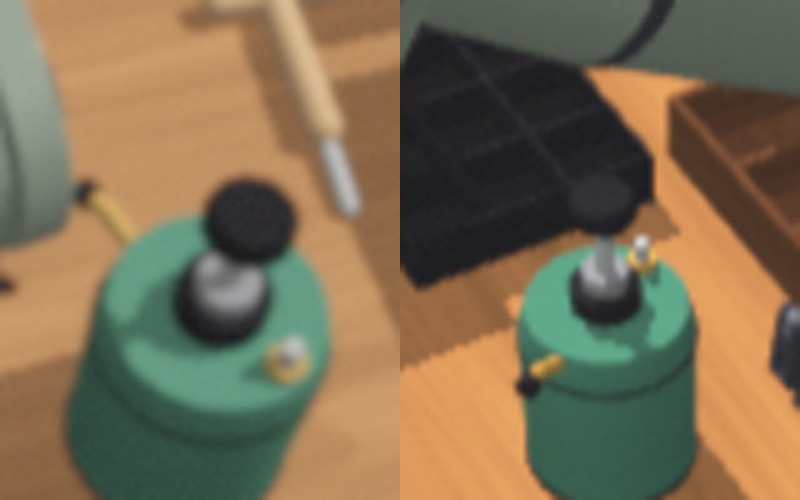

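The call was refused because the rows had no yaw, so nothing moved and the picture is unchanged. I'll send it again with yaw.

Call:
{"op": "drive_tool", "data": {
  "commands": [
    {"jaw":0,"yaw":0,"travel":[0,0,-0.03]},
    {"jaw":0,"yaw":0,"travel":[0,0,-0.06]},
    {"jaw":0,"yaw":0,"travel":[0,0,-0.09]},
    {"jaw":0,"yaw":0,"travel":[0.03,-0.01,-0.09]},
    {"jaw":0,"yaw":0,"travel":[0.06,-0.02,-0.09]},
    {"jaw":0,"yaw":0,"travel":[0.09,-0.03,-0.09]},
    {"jaw":0,"yaw":0,"travel":[0.12,-0.04,-0.09]},
    {"jaw":0,"yaw":0,"travel":[0.15,-0.05,-0.09]},
    {"jaw":0,"yaw":0,"travel":[0.18,-0.06,-0.09]},
    {"jaw":0,"yaw":0,"travel":[0.21,-0.07,-0.09]},
    {"jaw":0,"yaw":0,"travel":[0.235,-0.078,-0.09]},
    {"jaw":0,"yaw":0,"travel":[0.235,-0.078,-0.09]}
  ]
}}

```text
time: 1.4
eef_pos: [0.5454, 0.2388, 0.3381]
tcp_rot: [-2.215, -2.226, -0.0]
contact_force: [-0.6, -0.4, 0.5]
opening: -0.0001
grasp_force: 0.0
```

```bash
python3 - <<'E'
from bench import bot
import cv2,numpy as np
I=[]
for n,(x,y) in(("scene",(300,130)),("side",(200,80))):
    c=bot.camera(n); np.savez(f"pics/{n}2.npz",**c); I.append(cv2.resize(c["img"][y:y+110,x:x+80,::-1],None,fx=5,fy=5,interpolation=cv2.INTER_CUBIC))
cv2.imwrite("pics/z2.png",np.hstack(I))
s=bot.get_state();print(s["time"],s["eef_pos"],s["tcp_rot"],s["contact_force"],s["opening"])
E
```

```text
1.5 [0.54687988 0.23508551 0.33812444] [ 2.22049837e+00  2.22225657e+00 -6.22930149e-04] [-0.09819399 -1.00790551 -0.01781602] 9.666143535695139e-05
```

View pics/z2.png

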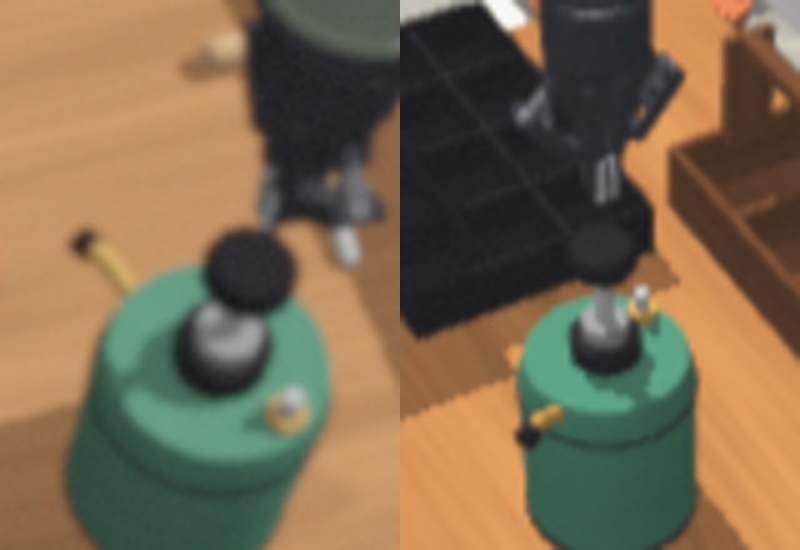

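```bash
python3 - <<'E'
from tri import *
for n,o in(("scene",(300,130)),("side",(200,80))):
    c=np.load(f"pics/{n}2.npz")
    for z in(.275,.321,.338,.40):
        q=P(c)@np.r_[.5469,.2351,z,1]; print(n,z,((q[:2]/q[2]-o)*5+[400*(n=="side"),0]).round())
E
```

```text
scene 0.275 [253. 258.]
scene 0.321 [269. 212.]
scene 0.338 [276. 194.]
scene 0.4 [301. 125.]
side 0.275 [602. 240.]
side 0.321 [600. 191.]
side 0.338 [599. 173.]
side 0.4 [597. 102.]
```

Tip and knob line up within about 4 mm. I'll make a slow first stroke.

Call:
{"op": "drive_tool", "data": {
  "commands": [
    {"jaw":0,"yaw":0,"travel":[0,0,0.02]},
    {"jaw":0,"yaw":0,"travel":[0,0,0.035]},
    {"jaw":0,"yaw":0,"travel":[0,0,0.045]},
    {"jaw":0,"yaw":0,"travel":[0,0,0.05]},
    {"jaw":0,"yaw":0,"travel":[0,0,0.055]},
    {"jaw":0,"yaw":0,"travel":[0,0,0.06]},
    {"jaw":0,"yaw":0,"travel":[0,0,0.06]}
  ]
}}

```text
time: 2.2
eef_pos: [0.5474, 0.2339, 0.2786]
tcp_rot: [2.222, 2.22, -0.001]
contact_force: [-2.8, -5.5, 8.2]
opening: -0.0003
grasp_force: 4.2
```

Call:
{"op": "drive_tool", "data": {
  "commands": [
    {"jaw":0,"yaw":0,"travel":[0,0,0.005]},
    {"jaw":0,"yaw":0,"travel":[0,0,0.01]},
    {"jaw":0,"yaw":0,"travel":[0,0,0.013]},
    {"jaw":0,"yaw":0,"travel":[0,0,0.013]}
  ]
}}

```text
time: 2.6
eef_pos: [0.5474, 0.2339, 0.2661]
tcp_rot: [2.222, 2.219, 0.0]
contact_force: [-4.6, -5.9, 12.5]
opening: 0.0004
grasp_force: 5.8
```

Call:
{"op": "drive_tool", "data": {
  "commands": [
    {"jaw":0,"yaw":0,"travel":[0,0,0.004]},
    {"jaw":0,"yaw":0,"travel":[0,0,0.006]},
    {"jaw":0,"yaw":0,"travel":[0,0,0.006]}
  ]
}}

```text
time: 2.9
eef_pos: [0.548, 0.2343, 0.262]
tcp_rot: [2.222, 2.219, 0.004]
contact_force: [-9.7, -8.0, 31.4]
opening: 0.0001
grasp_force: 15.8
```

```bash
python3 - <<'E'
from bench import bot
import cv2,numpy as np
I=[]
for n,(x,y) in(("scene",(300,130)),("side",(200,80))):
    c=bot.camera(n); np.savez(f"pics/{n}3.npz",**c); I.append(cv2.resize(c["img"][y:y+110,x:x+80,::-1],None,fx=5,fy=5,interpolation=cv2.INTER_CUBIC))
cv2.imwrite("pics/z3.png",np.hstack(I))
s=bot.get_state();print(s["time"],s["eef_pos"],s["contact_force"],s["opening"],s["ft_torque"])
E
```

```text
3.0 [0.54791831 0.23423218 0.26200044] [-8.5983241  -7.23511774 31.1233049 ] -9.761898654464104e-05 [-1.72947024  1.99976408  0.01042829]
```

View pics/z3.png

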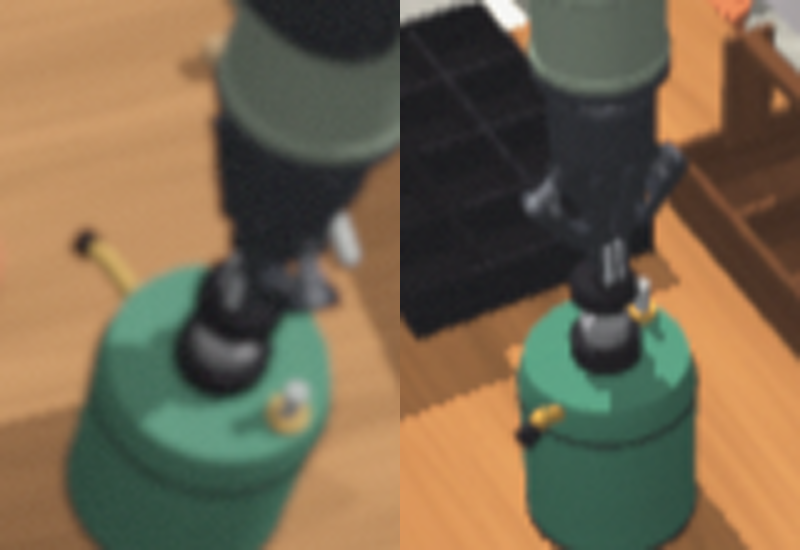

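The plunger bottomed at TCP z 0.262 (tips 0.245), and the pin at (293,390) in the scene half has risen. The sprayer hasn't moved. Now I'll cycle.

Call:
{"op": "drive_tool", "data": {
  "commands": [
    {"jaw":0,"yaw":0,"travel":[0,0,-0.02]},
    {"jaw":0,"yaw":0,"travel":[0,0,-0.045]},
    {"jaw":0,"yaw":0,"travel":[0,0,-0.045]},
    {"jaw":0,"yaw":0,"travel":[0,0,-0.045]},
    {"jaw":0,"yaw":0,"travel":[0,0,-0.045]},
    {"jaw":0,"yaw":0,"travel":[0,0,-0.036]},
    {"jaw":0,"yaw":0,"travel":[0,0,-0.026]},
    {"jaw":0,"yaw":0,"travel":[0,0,-0.016]},
    {"jaw":0,"yaw":0,"travel":[0,0,-0.006]},
    {"jaw":0,"yaw":0,"travel":[0,0,0]},
    {"jaw":0,"yaw":0,"travel":[0,0,0]},
    {"jaw":0,"yaw":0,"travel":[0,0,0]}
  ]
}}

```text
time: 4.2
eef_pos: [0.5476, 0.2352, 0.2618]
tcp_rot: [2.221, 2.22, 0.005]
contact_force: [-12.3, -6.3, 48.8]
opening: 0.0
grasp_force: 24.6
```

Call:
{"op": "drive_tool", "data": {
  "commands": [
    {"jaw":0,"yaw":0,"travel":[0,0,-0.02]},
    {"jaw":0,"yaw":0,"travel":[0,0,-0.045]},
    {"jaw":0,"yaw":0,"travel":[0,0,-0.045]},
    {"jaw":0,"yaw":0,"travel":[0,0,-0.045]},
    {"jaw":0,"yaw":0,"travel":[0,0,-0.045]}
  ]
}}

```text
time: 4.7
eef_pos: [0.5466, 0.2347, 0.3028]
tcp_rot: [-2.221, -2.221, 0.003]
contact_force: [-0.2, -0.3, -0.4]
opening: 0.0
grasp_force: 0.0
```

Call:
{"op": "drive_tool", "data": {
  "commands": [
    {"jaw":0,"yaw":0,"travel":[0,0,0.01]},
    {"jaw":0,"yaw":0,"travel":[0,0,0.02]},
    {"jaw":0,"yaw":0,"travel":[0,0,0.03]},
    {"jaw":0,"yaw":0,"travel":[0,0,0.039]},
    {"jaw":0,"yaw":0,"travel":[0,0,0.0435]},
    {"jaw":0,"yaw":0,"travel":[0,0,0.0435]},
    {"jaw":0,"yaw":0,"travel":[0,0,0.0435]}
  ]
}}

```text
time: 5.4
eef_pos: [0.5473, 0.2351, 0.2619]
tcp_rot: [2.221, 2.221, 0.003]
contact_force: [-7.2, -4.0, 33.0]
opening: -0.0001
grasp_force: 16.5
```

Call:
{"op": "drive_tool", "data": {
  "commands": [
    {"jaw":0,"yaw":0,"travel":[0,0,-0.02]},
    {"jaw":0,"yaw":0,"travel":[0,0,-0.0435]},
    {"jaw":0,"yaw":0,"travel":[0,0,-0.0435]},
    {"jaw":0,"yaw":0,"travel":[0,0,-0.0435]},
    {"jaw":0,"yaw":0,"travel":[0,0,-0.0435]},
    {"jaw":0,"yaw":0,"travel":[0,0,-0.034]},
    {"jaw":0,"yaw":0,"travel":[0,0,-0.024]},
    {"jaw":0,"yaw":0,"travel":[0,0,-0.014]},
    {"jaw":0,"yaw":0,"travel":[0,0,-0.005]},
    {"jaw":0,"yaw":0,"travel":[0,0,0]},
    {"jaw":0,"yaw":0,"travel":[0,0,0]},
    {"jaw":0,"yaw":0,"travel":[0,0,0]}
  ]
}}

```text
time: 6.6
eef_pos: [0.5473, 0.2351, 0.2619]
tcp_rot: [2.221, 2.221, 0.002]
contact_force: [-8.1, -3.8, 33.1]
opening: 0.0002
grasp_force: 16.2
```

Call:
{"op": "drive_tool", "data": {
  "commands": [
    {"jaw":0,"yaw":0,"travel":[0,0,-0.02]},
    {"jaw":0,"yaw":0,"travel":[0,0,-0.0435]},
    {"jaw":0,"yaw":0,"travel":[0,0,-0.0435]},
    {"jaw":0,"yaw":0,"travel":[0,0,-0.0435]},
    {"jaw":0,"yaw":0,"travel":[0,0,-0.0435]}
  ]
}}

```text
time: 7.1
eef_pos: [0.5465, 0.2348, 0.3028]
tcp_rot: [-2.221, -2.221, 0.003]
contact_force: [-0.2, 0.4, 0.8]
opening: -0.0001
grasp_force: 0.0
```

```bash
cat > look.py <<'E'
from bench import bot
import cv2,numpy as np,sys
k=sys.argv[1];I=[]
for n,(x,y) in(("scene",(300,130)),("side",(200,80))):
    c=bot.camera(n); np.savez(f"pics/{n}{k}.npz",**c); I.append(cv2.resize(c["img"][y:y+110,x:x+80,::-1],None,fx=5,fy=5,interpolation=cv2.INTER_CUBIC))
cv2.imwrite(f"pics/z{k}.png",np.hstack(I))
s=bot.get_state();print(s["time"],s["eef_pos"],s["contact_force"])
E
python3 look.py 4
```

```text
7.2 [0.5466697  0.23480558 0.30313978] [-0.20050257  0.50606229  0.15009544]
```

View pics/z4.png

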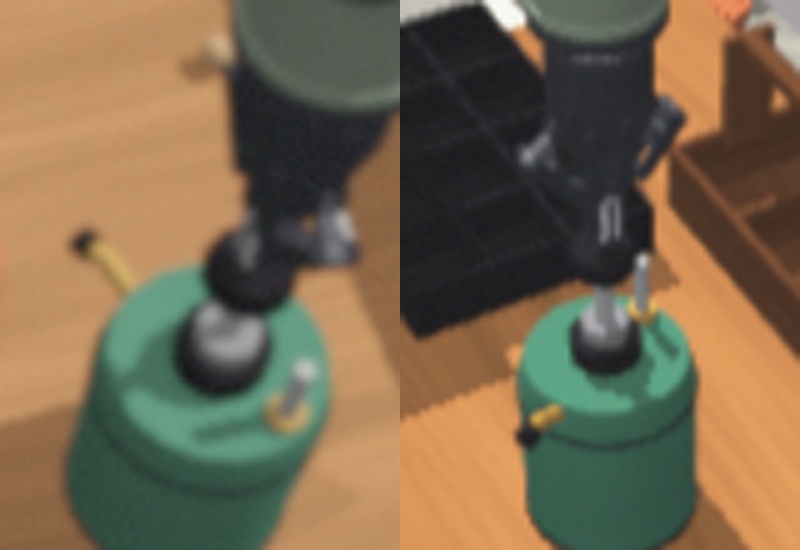

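The pin is now clearly higher, with its top at scene (306,370) and side (642,259). The tank hasn't moved. Four more strokes should leave a margin.

Call:
{"op": "drive_tool", "data": {
  "commands": [
    {"jaw":0,"yaw":0,"travel":[0,0,0.01]},
    {"jaw":0,"yaw":0,"travel":[0,0,0.02]},
    {"jaw":0,"yaw":0,"travel":[0,0,0.03]},
    {"jaw":0,"yaw":0,"travel":[0,0,0.039]},
    {"jaw":0,"yaw":0,"travel":[0,0,0.0435]},
    {"jaw":0,"yaw":0,"travel":[0,0,0.0435]},
    {"jaw":0,"yaw":0,"travel":[0,0,0.0435]}
  ]
}}

```text
time: 7.9
eef_pos: [0.5474, 0.2351, 0.2619]
tcp_rot: [2.221, 2.221, 0.003]
contact_force: [-6.1, -2.8, 29.2]
opening: -0.0002
grasp_force: 14.7
```

Call:
{"op": "drive_tool", "data": {
  "commands": [
    {"jaw":0,"yaw":0,"travel":[0,0,-0.02]},
    {"jaw":0,"yaw":0,"travel":[0,0,-0.0435]},
    {"jaw":0,"yaw":0,"travel":[0,0,-0.0435]},
    {"jaw":0,"yaw":0,"travel":[0,0,-0.0435]},
    {"jaw":0,"yaw":0,"travel":[0,0,-0.0435]},
    {"jaw":0,"yaw":0,"travel":[0,0,-0.034]},
    {"jaw":0,"yaw":0,"travel":[0,0,-0.024]},
    {"jaw":0,"yaw":0,"travel":[0,0,-0.014]},
    {"jaw":0,"yaw":0,"travel":[0,0,-0.005]},
    {"jaw":0,"yaw":0,"travel":[0,0,0]},
    {"jaw":0,"yaw":0,"travel":[0,0,0]},
    {"jaw":0,"yaw":0,"travel":[0,0,0]}
  ]
}}

```text
time: 9.1
eef_pos: [0.5473, 0.2351, 0.2619]
tcp_rot: [2.221, 2.221, 0.003]
contact_force: [-7.5, -4.0, 31.8]
opening: -0.0003
grasp_force: 16.2
```

Call:
{"op": "drive_tool", "data": {
  "commands": [
    {"jaw":0,"yaw":0,"travel":[0,0,-0.02]},
    {"jaw":0,"yaw":0,"travel":[0,0,-0.0435]},
    {"jaw":0,"yaw":0,"travel":[0,0,-0.0435]},
    {"jaw":0,"yaw":0,"travel":[0,0,-0.0435]},
    {"jaw":0,"yaw":0,"travel":[0,0,-0.0435]},
    {"jaw":0,"yaw":0,"travel":[0,0,-0.034]},
    {"jaw":0,"yaw":0,"travel":[0,0,-0.024]},
    {"jaw":0,"yaw":0,"travel":[0,0,-0.014]},
    {"jaw":0,"yaw":0,"travel":[0,0,-0.005]},
    {"jaw":0,"yaw":0,"travel":[0,0,0]},
    {"jaw":0,"yaw":0,"travel":[0,0,0]},
    {"jaw":0,"yaw":0,"travel":[0,0,0]}
  ]
}}

```text
time: 10.3
eef_pos: [0.5473, 0.2351, 0.2619]
tcp_rot: [2.221, 2.221, 0.003]
contact_force: [-7.8, -4.0, 31.8]
opening: 0.0001
grasp_force: 16.2
```

Call:
{"op": "drive_tool", "data": {
  "commands": [
    {"jaw":0,"yaw":0,"travel":[0,0,-0.02]},
    {"jaw":0,"yaw":0,"travel":[0,0,-0.0435]},
    {"jaw":0,"yaw":0,"travel":[0,0,-0.0435]},
    {"jaw":0,"yaw":0,"travel":[0,0,-0.0435]},
    {"jaw":0,"yaw":0,"travel":[0,0,-0.0435]},
    {"jaw":0,"yaw":0,"travel":[0,0,-0.034]},
    {"jaw":0,"yaw":0,"travel":[0,0,-0.024]},
    {"jaw":0,"yaw":0,"travel":[0,0,-0.014]},
    {"jaw":0,"yaw":0,"travel":[0,0,-0.005]},
    {"jaw":0,"yaw":0,"travel":[0,0,0]},
    {"jaw":0,"yaw":0,"travel":[0,0,0]},
    {"jaw":0,"yaw":0,"travel":[0,0,0]}
  ]
}}

```text
time: 11.5
eef_pos: [0.5473, 0.2351, 0.2619]
tcp_rot: [2.221, 2.221, 0.003]
contact_force: [-7.6, -3.1, 31.6]
opening: -0.0
grasp_force: 16.2
```

Call:
{"op": "drive_tool", "data": {
  "commands": [
    {"jaw":0,"yaw":0,"travel":[0,0,-0.02]},
    {"jaw":0,"yaw":0,"travel":[0,0,-0.0435]},
    {"jaw":0,"yaw":0,"travel":[0,0,-0.07]},
    {"jaw":0,"yaw":0,"travel":[0,0,-0.09]},
    {"jaw":0,"yaw":0,"travel":[0,0,-0.1]},
    {"jaw":0,"yaw":0,"travel":[0,0,-0.1]}
  ]
}}

```text
time: 12.1
eef_pos: [0.5472, 0.2351, 0.3607]
tcp_rot: [2.221, 2.221, 0.001]
contact_force: [-1.0, 0.9, 0.4]
opening: -0.0002
grasp_force: 0.0
```

```bash
python3 look.py 5
```

```text
12.2 [0.54670953 0.23485856 0.35933942] [-0.06233087 -0.2969855  -0.74857359]
```

View pics/z5.png

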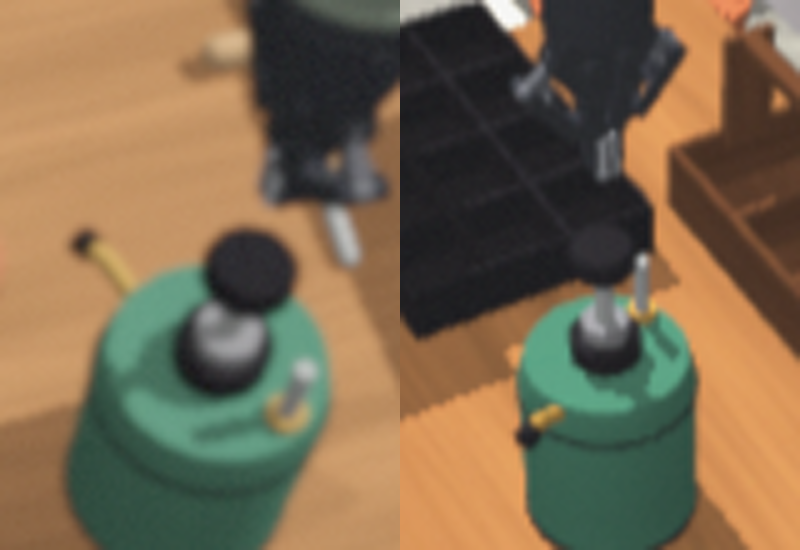

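The pin top sits at scene (306,370) and side (642,259), the same as before the last four strokes, so it has reached its stop. The knob is up again and the sprayer hasn't moved. I'll check the pin height and lift further clear.

Call:
{"op": "drive_tool", "data": {
  "commands": [
    {"jaw":0,"yaw":0,"travel":[0,0,-0.02]},
    {"jaw":0,"yaw":0,"travel":[0,0,-0.04]},
    {"jaw":0,"yaw":0,"travel":[0,0,-0.05]},
    {"jaw":0,"yaw":0,"travel":[0,0,-0.05]},
    {"jaw":0,"yaw":0,"travel":[0,0,-0.05]}
  ]
}}

```text
time: 12.7
eef_pos: [0.5468, 0.2349, 0.4095]
tcp_rot: [-2.221, -2.221, 0.002]
contact_force: [-0.0, 0.6, -1.0]
opening: 0.0002
grasp_force: 0.0
```

```bash
python3 - <<'E'
from tri import *
a=np.load("pics/scene5.npz");b=np.load("pics/side5.npz")
X,r=tri(a,b,(300+306/5,130+369/5),(200+242/5,80+257/5));print(X,r)
if .212<X[2]<.232:
    from bench import bot; print(bot.close_job())
E
```

```text
[0.5919 0.2591 0.2203] [[-0.1, 0.1], [-0.1, -0.1]]
the job is handed in; nothing more can be done
None
```

I gave the sprayer eight full strokes and handed the job in at about 13 s; the pin top measured 220 mm against 222 mm fully out and didn't rise over the last four strokes, the plunger is back up, the gripper is clear, and the sprayer showed no movement.

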